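# Put the disc-cutter punches back in order of size

## Task

Stand the four steel punches upright on the wooden strip, one centred on each leather round, in order of size, with the smallest at the end next to the disc-cutter die and the largest at the end next to the soldering brick. Set them down gently rather than dropping them, and leave the tweezers, the tin and the brass ring where they lie.

Things in the scene. Friction and masses are not known exactly. Their poses are not given: they have to be found in the camera images.
- punch_a: the smallest of four loose disc-cutter punches: a plain upright steel cylinder 15 mm in diameter and 50 mm tall, with a thin dark line round it near the top; about 70 g. Origin: centre of its underside; z up along its axis.
- punch_b: the second smallest of four loose disc-cutter punches: a plain upright steel cylinder 24 mm in diameter and 50 mm tall, with a thin dark line round it near the top; about 170 g. Origin: centre of its underside; z up along its axis.
- punch_c: the second largest of four loose disc-cutter punches: a plain upright steel cylinder 34 mm in diameter and 50 mm tall, with a thin dark line round it near the top; about 340 g. Origin: centre of its underside; z up along its axis.
- punch_d: the largest of four loose disc-cutter punches: a plain upright steel cylinder 45 mm in diameter and 50 mm tall, with a thin dark line round it near the top; about 600 g. Origin: centre of its underside; z up along its axis.
- strip: fixed dark wooden storage strip on the bench, 70 mm (its x) by 290 mm (its y, along the row), top 12 mm above the bench, with four identical black leather rounds (49 mm, brass edge, flush). Origin: centre of its underside; rounds centred at x = 0 and y = -105, -35, +35, +105 mm in its frame. It lies crosswise to the robot, turned a little (up to 0.2 rad).
- die: disc-cutter die: fixed square metal block 80 x 80 mm, 38 mm tall, black holes of several sizes in its bright top and two brass pins 16 mm higher. It stands beyond one end of the strip, left or right; beyond the other end is a fixed reddish-brown soldering brick, pale scorch spot on top (85 x 85 x 24 mm). Origin: centre of its underside.
- tweezers: bystander: loose steel tweezers lying flat, about 120 mm long (its x), 15 mm wide, 5 mm thick, 25 g. Origin: middle of its underside.
- tin: bystander: loose small round aluminium tin, 27 mm in diameter, 18 mm tall, 50 g. Origin: centre of its underside.
- band: bystander: loose brass ring lying flat, 24 mm outside diameter, 8 mm tall, 15 g. Origin: centre of its underside.
Not all that is in view belongs to the job. What is shaped like the punch_d but blue is not meant. What is shaped like the punch_c but turquoise is not meant.

How it is judged:
By the outcome, as a careful person would: the job done as asked, in the order asked, and still so for the second after the job is handed in, with the robot touching nothing.
It also fails if it takes over 96 s, if anything falls off the work surface, if the arm or the gripper's body presses on something with over 40 N, if the wrist force passes 120 N, or if a joint passes its speed limit or range.

## Robot

A 6-joint arm with a two-finger parallel gripper is mounted at the origin on the work surface. World frame = base frame: x ahead of the robot, y to its left, z up, the work surface at z = 0. Lengths are in m, angles in degrees, forces in N, time in s.
With the tool pointing down it reaches from about 0.3 to 0.75 m from the base axis. Payload 8.5 kg.
Tool frame: the origin (TCP) lies midway between the tips of the shut fingers; the grasp point (between the pads) lies 19 mm behind it; z points along the fingers, y is the line along which they close (so a half turn about z gives the same grasp; the last joint's range is limited). The gripper opens to 85 mm and grips with 20 to 120 N. Pads are 22 mm wide; open, the fingers measure 114 mm over their backs; the gripper's body (76 mm by 85 mm) begins 54 mm behind the grasp point. The pads swing forward as they close: fully open they stand 13 mm farther back than shut.
Start: joints at [53.554, 21.807, 74.336, -0, 83.858, -12.336], TCP at [0.225, 0.502, 0.231] pointing down, gripper open.
Joint ranges: [-178.18, 178.18], [-50.72, 133.34], [12.68, 142.11], [-81.47, 261.47], [9.98, 163.14], [-165.26, 165.26]. Speed limits (degrees/s): [136.94, 136.94, 180, 180, 180, 180].

## Interface

Orientations are given as a 3x3 rotation matrix whose columns are the frame's x, y, z axes.
In Python, from rig import env, get_image, close_job gives the robot as it stands.
- The arm moves only by the tool step_arm, never from a script. Its argument "targets" is a list of rows, each a list of 2 entries, a list of its own where there are three numbers: the shift along the tool's x, y, z as a fraction of full scale, then the turn, a rotation vector about the tool's x, y, z as a fraction of full scale. In form: [[[x, y, z], [wx, wy, wz]], ...]. A call has 1 to 10 rows; each row is the pose to reach, as a shift and turn from the pose commanded when the call began, along the tool's axes at that moment; what a row does not reach only later rows make up. Full scale, the value 1, is 0.3 m for a shift and 45 degrees for a turn. A row lasts 1/12 s, in which the tool goes at most 41.7 mm and 7.16 degrees, less where a joint would pass 70% of its speed; a pose out of reach is approached as far as the arm can. A call with a number of a shift or a turn outside -1 to 1 is refused whole. A call with a gripper value outside its range is refused whole. "jaw" is the finger opening in mm, from 0 to 85.4, set as the call begins (left out, the last holds). The fingers move at their own pace and stop on an object; "grip_force" is the grip in N (left out, the last holds). Time passes only in rows, so rows that repeat a pose let the fingers close. It gives the time, the measured TCP pose, the force, the opening and the grip force at its end, in the units of the state.
- env.observe(): the state, without advancing time (a new reading comes with each control period).
- get_image(name): name is "side" or "top"; returns a dict with "img" (420x560x3 uint8, red, green, blue), "z_map" (420x560 float32, m along the optical axis (not along the pixel's ray), 0 where there is no reading), "intrinsics" (3x3 intrinsics, pixels), "rvec" (rotation vector, rad) and "tvec" (3), from world to camera coordinates, as OpenCV has them. Camera axes: x right, y down, z forward; pixel columns grow to the right and rows downward; lengths in m; the calibration is good to about 2 mm. A picture is of the moment at which its call begins.
- close_job(): hands the job in; it is judged then, once.
The state is a dict: "time_s": time; "q": joint angles; "qvel": joint speeds; "joint_efforts": joint torques, N m; "position": TCP position; "tool_rot": TCP orientation; "ft_force": force on the tool from outside, world axes, zero at the start; "wrist_torque": the same for the moment, N m; "grip_width": finger opening in m; "gripper_force": force on a finger pad.
Only numpy, scipy, OpenCV 4.12 (cv2) and the standard library are available. Lean on these libraries where they do the work, as an engineer would, in place of code of your own. Each camera call takes 0.05 s, during which the arm holds its last target. There are 200 camera calls.

## Working session

There is one attempt and no reset: what is moved stays moved. The work goes in short steps, Python scripts to look and compute and a tool call to move; the robot and the scene stay as the last step left them, time stands still between calls to the robot, and variables do not carry over. Pictures are saved under pics/ and viewed, at most 14 in all, crops included, and the job is handed in when it is done.

Besides the shell and the picture viewer there is one more tool, called after "Emit:" as a command line: name --argument value ..., lists and objects as JSON in quotes. step_arm: Moves the arm, as the interface text tells. Its arguments: {"type":"object","properties":{"targets":{"type":"array","items":{"type":"array"}},"jaw":{"type":"number"},"grip_force":{"type":"number"}},"required":["targets"]}

```bash
mkdir -p pics
python3 - <<'E'
from rig import env,get_image
import cv2,numpy as np
for n in("top","side"):
    d=get_image(n); cv2.imwrite(f"pics/{n}0.png",d["img"][:,:,::-1]); np.savez(f"{n}0.npz",**d)
    R=cv2.Rodrigues(np.array(d["rvec"]))[0]; print(n,(-R.T@np.array(d["tvec"]).ravel()).round(3),R.round(2).tolist(),np.array(d["intrinsics"]).tolist())
s=env.observe();print(s)
E
```

```text
top [ 0.37  -0.041  1.119] [[-0.01, -1.0, -0.03], [-0.99, 0.02, -0.15], [0.15, 0.03, -0.99]] [[462.15333961320306, 0.0, 286.69672204017127], [0.0, 462.15333961320306, 201.6617930259096], [0.0, 0.0, 1.0]]
side [0.389 0.578 0.601] [[-0.98, -0.21, -0.02], [-0.13, 0.66, -0.74], [0.17, -0.72, -0.67]] [[382.9978236463961, 0.0, 288.9001208347716], [0.0, 382.9978236463961, 203.4080499912453], [0.0, 0.0, 1.0]]
{'time_s': 0.1, 'q': array([ 5.35527878e+01,  2.18382890e+01,  7.43817607e+01,  2.68698821e-04,
        8.38589000e+01, -1.23368214e+01]), 'qvel': array([ 0.06870705, -0.19327555,  0.03428627, -0.05764948, -0.00042213,
       -0.02497052]), 'joint_efforts': array([ 4.16793235e-03, -4.49221480e+01, -2.31656581e+01, -1.01711967e-04,
        3.70061942e-03, -7.54448621e-06]), 'position': array([0.22451251, 0.50178279, 0.23075472]), 'tool_rot': array([[-9.12759781e-01,  4.08495907e-01, -8.22354554e-04],
       [ 4.08496625e-01,  9.12759160e-01, -1.10564376e-03],
       [ 2.98960702e-04, -1.34511621e-03, -9.99999051e-01]]), 'ft_force': array([ 0.30560804, -0.72603524,  0.34668401]), 'wrist_torque': array([ 0.0010086 ,  0.01312874, -0.03632439]), 'gripper_force': 0.0, 'grip_width': 0.08562700364865215}
```

View pics/top0.png

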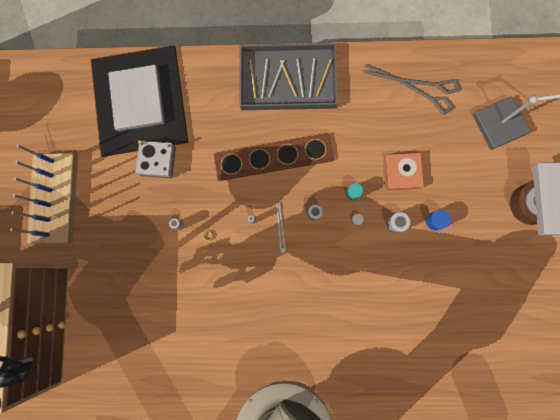

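View pics/side0.png

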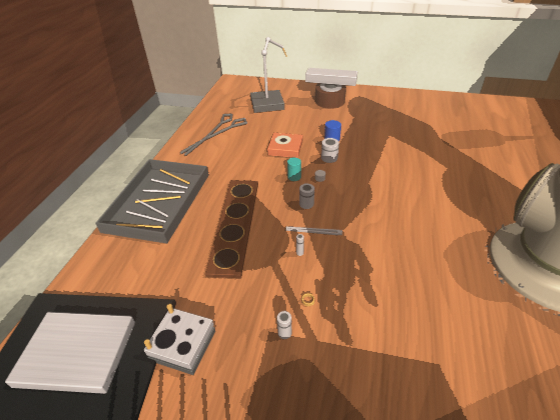

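The top view shows the die at (155,158), the brick at (405,170) and the strip rounds at (232,163), (259,158), (287,154) and (315,149). The punches look to be at (174,224), (251,219), (315,212) and (399,221). The decoys are blue (439,220) and turquoise (355,191). The tin is at (358,219), the ring at (209,236) and the tweezers at (281,228).

```bash
cat > h.py <<'E'
import cv2,numpy as np
def cloud(d):
    K=np.array(d["intrinsics"]);z=d["z_map"];R=cv2.Rodrigues(np.array(d["rvec"]))[0];t=np.array(d["tvec"]).ravel()
    v,u=np.mgrid[:z.shape[0],:z.shape[1]]
    P=np.stack([(u-K[0,2])/K[0,0]*z,(v-K[1,2])/K[1,1]*z,z],-1)
    W=(P-t)@R; W[z==0]=np.nan
    return W
def tops(d,lo,hi):
    W=cloud(d); m=((W[...,2]>lo)&(W[...,2]<hi)).astype(np.uint8)
    n,l,st,c=cv2.connectedComponentsWithStats(m,connectivity=8)
    out=[]
    for i in range(1,n):
        if st[i,4]<8 or st[i,4]>900: continue
        p=W[l==i]; r=cv2.minEnclosingCircle(p[:,:2].astype(np.float32))
        area=st[i,4]*np.median(d["z_map"][l==i])**2/d["intrinsics"][0,0]**2
        out.append((c[i].round(0),p.mean(0).round(4),np.round(r[0],4),round(2e3*r[1],1),"eqd",round(2e3*np.sqrt(area/np.pi),1),d["img"][l==i].mean(0).round(0)))
    return out
E
python3 - <<'E'
from h import *
for n in("top","side"):
    d=dict(np.load(n+"0.npz"));print(n)
    for o in tops(d,.042,.062): print(*o)
    W=cloud(d)
    if n=="top":
        g=d["img"].max(-1)
        m=((g<45)&(W[...,2]>.004)&(W[...,2]<.02)).astype(np.uint8)
        k,l,st,c=cv2.connectedComponentsWithStats(m)
        for i in range(1,k):
            if 100<st[i,4]<900: p=W[l==i]; print("dark",c[i].round(1),p.mean(0).round(4),st[i,4],np.round(cv2.minEnclosingCircle(p[:,:2].astype(np.float32))[0],4))
        for u,v in [(155,158),(405,180),(500,300),(358,219),(281,228),(209,232),(281,208),(281,248)]: print((u,v),W[v,u].round(4))
E
python3 -c "
import cv2
a=cv2.imread('pics/top0.png')[120:265,130:460];cv2.imwrite('pics/c.png',cv2.resize(a,(792,348),interpolation=2))"
```

```text
top
[506. 118.] [ 0.7185 -0.5363  0.0517] [ 0.7184 -0.5367] 7.6 eqd 10.7 [147. 139. 135.]
[140. 142.] [0.6765 0.3372 0.0515] [0.676  0.3374] 9.2 eqd 10.8 [166. 136.  92.]
[167. 144.] [0.6705 0.2713 0.0522] [0.6715 0.2721] 10.8 eqd 11.5 [169. 141. 100.]
[145. 155.] [0.6474 0.3257 0.0432] [0.6483 0.3256] 14.3 eqd 8.2 [93. 84. 81.]
[ 49. 159.] [0.6389 0.5565 0.0524] [0.6393 0.5585] 11.5 eqd 13.8 [56. 60. 80.]
[ 47. 174.] [0.6029 0.557  0.0529] [0.6026 0.5581] 10.8 eqd 12.1 [55. 59. 80.]
[527. 202.] [ 0.5185 -0.5678  0.0519] [ 0.5191 -0.5848] 95.3 eqd 61.6 [119.  92.  78.]
[355. 190.] [ 0.5524 -0.1731  0.0506] [ 0.5533 -0.1737] 34.9 eqd 34.6 [ 78. 168. 156.]
[ 46. 189.] [0.5666 0.5571 0.0526] [0.5633 0.5582] 8.6 eqd 13.4 [49. 54. 76.]
[ 46. 204.] [0.5313 0.5569 0.0513] [0.532  0.5591] 11.7 eqd 12.8 [48. 50. 68.]
[315. 211.] [ 0.5029 -0.0785  0.051 ] [ 0.5031 -0.0786] 34.1 eqd 33.9 [114. 108. 104.]
[440. 219.] [ 0.4818 -0.3663  0.051 ] [ 0.4817 -0.3666] 46.8 eqd 45.9 [ 60. 101. 172.]
[399. 221.] [ 0.4768 -0.2732  0.0511] [ 0.477  -0.2739] 45.1 eqd 45.5 [160. 153. 148.]
[251. 218.] [0.4894
[... 1454 characters left out ...]
2] 46.1 eqd 37.8 [ 75.  98. 173.]
[330. 143.] [ 0.4764 -0.2694  0.0499] [ 0.4785 -0.2733] 48.5 eqd 38.4 [172. 158. 149.]
[293. 163.] [ 0.5516 -0.1694  0.0495] [ 0.5525 -0.1725] 35.5 eqd 30.8 [ 84. 168. 150.]
[306. 189.] [ 0.5024 -0.0749  0.0495] [ 0.5022 -0.0778] 36.9 eqd 30.9 [112. 100.  92.]
[537. 257.] [0.0527 0.0361 0.0534] [0.0412 0.0165] 109.4 eqd 45.1 [91. 82. 62.]
[299. 238.] [0.4887 0.0728 0.0486] [0.4879 0.0712] 17.4 eqd 16.4 [172. 155. 144.]
[169. 308.] [0.6693 0.2731 0.0506] [0.6702 0.2725] 9.0 eqd 12.1 [204. 155.  87.]
[283. 318.] [0.4794 0.253  0.0498] [0.4797 0.2511] 24.7 eqd 24.6 [174. 159. 150.]
[147. 343.] [0.6748 0.3385 0.0514] [0.6745 0.3387] 7.7 eqd 11.5 [208. 159.  89.]
```

View pics/c.png

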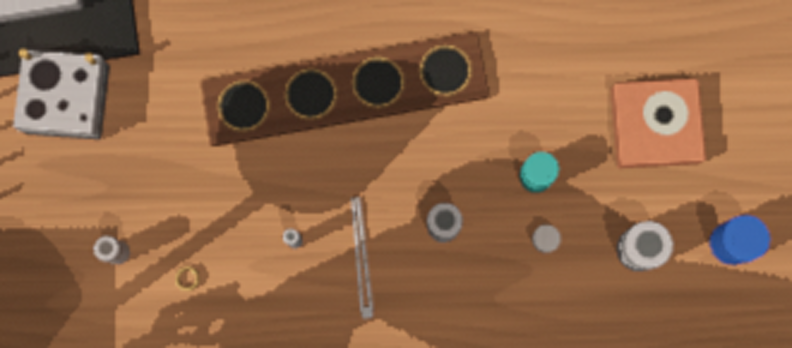

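```bash
cat >> h.py <<'E'
def rounds(d,approx,z=.012):
    K=np.array(d["intrinsics"]);R=cv2.Rodrigues(np.array(d["rvec"]))[0];t=np.array(d["tvec"]).ravel()
    H=K@np.column_stack([R[:,0],R[:,1],R[:,2]*z+t]) # plane z -> pixel
    s=4000; cx,cy=.645,.019; n=1200   # 0.25 mm/px ortho, rows=x, cols=y
    A=np.array([[0,1/s,cx-n/2/s],[1/s,0,cy-n/2/s],[0,0,1]])
    o=cv2.warpPerspective(d["img"],np.linalg.inv(H@A),(n,n),flags=cv2.INTER_LINEAR)
    g=cv2.GaussianBlur(o.max(-1),(9,9),0); out=[]
    for th in(40,50):
        k,l,st,c=cv2.connectedComponentsWithStats((g<th).astype(np.uint8))
        for i in range(1,k):
            if 15000<st[i,4]<45000 and max(st[i,2:4])<260:
                m=(l==i).astype(np.uint8);ct=max(cv2.findContours(m,0,1)[0],key=cv2.contourArea)
                e=cv2.fitEllipse(ct); p=A@[e[0][0],e[0][1],1]; out.append((th,p[:2].round(4).tolist(),np.round(np.array(e[1])/s*1e3,1).tolist()))
    return out
E
python3 - <<'E'
from h import *
for n in("top","side"):
    print(n)
    for r in rounds(dict(np.load(n+"0.npz")),0): print(r)
E
```

```text
top
(40, [0.6285, 0.1219], [37.8, 43.2])
(40, [0.6407, 0.0542], [42.1, 42.2])
(40, [0.6514, -0.0151], [41.5, 42.4])
(50, [0.629, 0.1225], [41.7, 44.1])
(50, [0.6408, 0.0542], [43.8, 44.0])
(50, [0.6514, -0.0151], [43.0, 44.2])
(50, [0.6625, -0.0837], [39.5, 41.9])
side
```

Emit:
step_arm --targets '[[[0, 0, 0], [0, 0, 0.15]], [[0, 0, 0], [0, 0, 0.3]], [[0, 0, 0], [0, 0, 0.45]], [[0, 0, 0], [0, 0, 0.6]], [[0, 0, 0], [0, 0, 0.75]], [[0, 0, 0], [0, 0, 0.9]], [[0, 0, 0], [0, 0, 1]], [[0, 0, 0], [0, 0, 1]]]' --jaw 60 --grip_force 50

```text
time_s: 0.77
position: [0.2246, 0.5019, 0.231]
tool_rot: [[-0.354, 0.935, -0.0], [0.935, 0.354, -0.001], [-0.0, -0.001, -1.0]]
ft_force: [-0.5, -0.3, 0.3]
grip_width: 0.0604
gripper_force: 0.0
```

Emit:
step_arm --targets '[[[-0.1, 0.055, 0.03], [0, 0, 0.12]], [[-0.21, 0.12, 0.07], [0, 0, 0.253]], [[-0.32, 0.18, 0.1], [0, 0, 0.253]], [[-0.43, 0.24, 0.14], [0, 0, 0.253]], [[-0.54, 0.3, 0.18], [0, 0, 0.253]], [[-0.65, 0.36, 0.22], [0, 0, 0.253]], [[-0.76, 0.42, 0.25], [0, 0, 0.253]], [[-0.84, 0.47, 0.28], [0, 0, 0.253]], [[-0.9, 0.5, 0.3], [0, 0, 0.253]], [[-0.9, 0.5, 0.3], [0, 0, 0.253]]]'

```text
time_s: 1.6
position: [0.4632, 0.3006, 0.1397]
tool_rot: [[-0.164, 0.986, -0.002], [0.986, 0.164, -0.001], [-0.001, -0.002, -1.0]]
ft_force: [-0.4, -0.2, -0.4]
grip_width: 0.0601
gripper_force: 0.0
```

```bash
cat > go.py <<'E'
import sys,numpy as np
from rig import env
s=env.observe();R=s["tool_rot"];p=s["position"]
print("t",round(s["time_s"],2),"p",p.round(4),"yaw_y",np.degrees(np.arctan2(R[1,1],R[0,1])).round(2),"tilt",np.degrees(R[:2,2]).round(2),"F",s["ft_force"].round(1),"w",round(s["grip_width"],4))
for a in sys.argv[1:]:
    t=np.array(eval(a)); print(a,"->",(R.T@(t-p)/.3).round(4))
E
python3 go.py "(.4805,.251,.14)"  "(.4805,.251,.012)"
```

```text
t 1.6 p [0.4632 0.3006 0.1397] yaw_y 9.44 tilt [-0.1  -0.08] F [-0.4 -0.2 -0.4] w 0.0601
(.4805,.251,.14) -> [-0.1724  0.0297 -0.001 ]
(.4805,.251,.012) -> [-0.1719  0.0305  0.4257]
```

Emit:
step_arm --targets '[[[-0.09, 0.015, 0], [0, 0, 0]], [[-0.172, 0.03, 0], [0, 0, 0]], [[-0.172, 0.03, 0.03], [0, 0, 0]], [[-0.172, 0.03, 0.1], [0, 0, 0]], [[-0.172, 0.03, 0.18], [0, 0, 0]], [[-0.172, 0.03, 0.26], [0, 0, 0]], [[-0.172, 0.03, 0.33], [0, 0, 0]], [[-0.172, 0.03, 0.39], [0, 0, 0]], [[-0.172, 0.03, 0.42], [0, 0, 0]], [[-0.172, 0.03, 0.42], [0, 0, 0]]]'

```text
time_s: 2.43
position: [0.4771, 0.2542, 0.0137]
tool_rot: [[-0.167, 0.986, -0.004], [0.986, 0.167, -0.001], [-0.0, -0.004, -1.0]]
ft_force: [-1.0, 0.3, 0.2]
grip_width: 0.06
gripper_force: 0.0
```

Emit:
step_arm --targets '[[[0, 0, 0], [0, 0, 0]], [[0, 0, 0], [0, 0, 0]], [[0, 0, 0], [0, 0, 0]], [[0, 0, 0], [0, 0, 0]], [[0, 0, 0], [0, 0, 0]], [[0, 0, 0], [0, 0, 0]], [[0, 0, 0], [0, 0, 0]], [[0, 0, 0], [0, 0, 0]], [[0, 0, 0], [0, 0, 0]], [[0, 0, 0], [0, 0, 0]]]' --jaw 18

```text
time_s: 3.27
position: [0.4791, 0.2541, 0.0166]
tool_rot: [[-0.165, 0.986, 0.002], [0.986, 0.165, 0.001], [0.0, 0.002, -1.0]]
ft_force: [-1.1, 0.6, 7.2]
grip_width: 0.0227
gripper_force: 48.9
```

```bash
python3 go.py "(.4805,.251,.14)"
```

```text
t 3.27 p [0.4791 0.2541 0.0166] yaw_y 9.51 tilt [0.13 0.05] F [-1.1  0.6  7.2] w 0.0227
(.4805,.251,.14) -> [-0.0109  0.004  -0.4113]
```

Emit:
step_arm --targets '[[[0, 0, -0.02], [0, 0, 0]], [[0, 0, -0.06], [0, 0, 0]], [[0, 0, -0.12], [0, 0, 0]], [[0, 0, -0.19], [0, 0, 0]], [[0, 0, -0.26], [0, 0, 0]], [[0, 0, -0.32], [0, 0, 0]], [[0, 0, -0.36], [0, 0, 0]], [[0, 0, -0.36], [0, 0, 0]], [[0, 0, -0.36], [0, 0, 0]]]'

```text
time_s: 4.02
position: [0.4784, 0.2538, 0.1236]
tool_rot: [[-0.165, 0.986, 0.001], [0.986, 0.165, 0.0], [0.0, 0.001, -1.0]]
ft_force: [0.7, -0.6, -1.4]
grip_width: 0.0231
gripper_force: 49.2
```

```bash
python3 go.py "(.6402,.0574,.12)"
```

```text
t 4.02 p [0.4784 0.2538 0.1236] yaw_y 9.5 tilt [0.04 0.01] F [ 0.7 -0.6 -1.4] w 0.0231
(.6402,.0574,.12) -> [-0.7347  0.4239  0.0123]
```

Emit:
step_arm --targets '[[[-0.05, 0.03, 0], [0, 0, 0]], [[-0.14, 0.08, 0], [0, 0, 0]], [[-0.25, 0.145, 0], [0, 0, 0]], [[-0.36, 0.21, 0], [0, 0, 0]], [[-0.47, 0.275, 0], [0, 0, 0]], [[-0.57, 0.33, 0], [0, 0, 0]], [[-0.65, 0.375, 0], [0, 0, 0]], [[-0.7, 0.405, 0], [0, 0, 0]], [[-0.735, 0.424, 0], [0, 0, 0]], [[-0.735, 0.424, 0], [0, 0, 0]]]'

```text
time_s: 4.85
position: [0.6408, 0.0556, 0.1218]
tool_rot: [[-0.163, 0.987, -0.002], [0.987, 0.163, -0.0], [0.0, -0.002, -1.0]]
ft_force: [0.3, -0.0, -1.9]
grip_width: 0.0228
gripper_force: 49.2
```

Emit:
step_arm --targets '[[[0, 0, 0], [0, 0, 0]], [[0, 0, 0], [0, 0, 0]], [[0, 0, 0], [0, 0, 0]]]'

```text
time_s: 5.1
position: [0.6396, 0.0586, 0.1233]
tool_rot: [[-0.167, 0.986, -0.001], [0.986, 0.167, 0.0], [0.0, -0.001, -1.0]]
ft_force: [0.6, -0.4, -3.1]
grip_width: 0.0228
gripper_force: 49.2
```

```bash
python3 go.py "(.6402,.0574,.04)" "(.6402,.0574,.0286)"
python3 - <<'E'
from rig import get_image
import cv2,numpy as np
d=get_image("side"); cv2.imwrite("pics/s1.png",cv2.resize(d["img"][120:320,150:400,::-1],None,fx=3,fy=3)); np.savez("s1.npz",**d)
E
```

```text
t 5.1 p [0.6396 0.0586 0.1233] yaw_y 9.59 tilt [-0.04  0.01] F [ 0.6 -0.4 -3.1] w 0.0228
(.6402,.0574,.04) -> [-0.0044  0.0016  0.2776]
(.6402,.0574,.0286) -> [-0.0044  0.0016  0.3156]
```

View pics/s1.png

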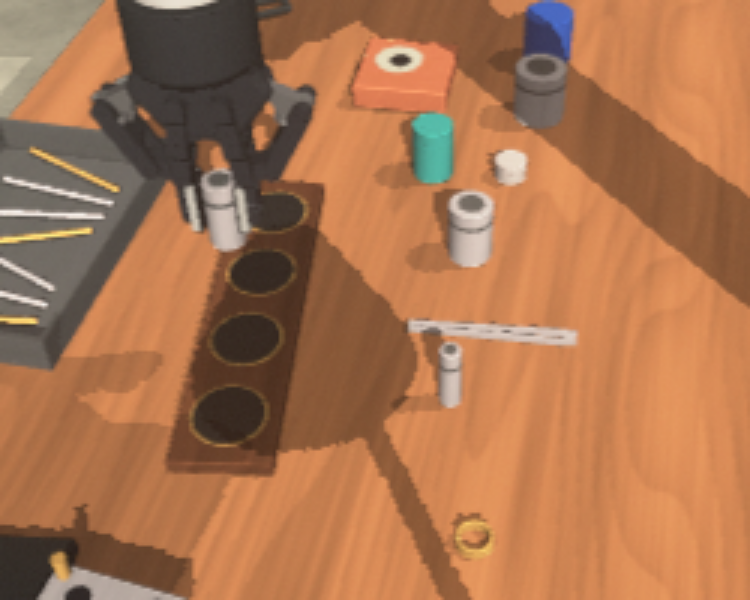

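Run:
```python
from h import *
d=dict(np.load("s1.npz"));W=cloud(d)
for v in range(174,204,3):
    print(v,[tuple((W[v,u]*1e3).round(0).astype(int)) for u in (219,223,227)])
```

```text
174 [(np.int64(744), np.int64(-149), np.int64(1)), (np.int64(735), np.int64(-153), np.int64(-1)), (np.int64(622), np.int64(70), np.int64(184))]
177 [(np.int64(648), np.int64(49), np.int64(158)), (np.int64(640), np.int64(49), np.int64(158)), (np.int64(623), np.int64(70), np.int64(177))]
180 [(np.int64(645), np.int64(58), np.int64(158)), (np.int64(638), np.int64(56), np.int64(157)), (np.int64(624), np.int64(69), np.int64(169))]
183 [(np.int64(642), np.int64(67), np.int64(158)), (np.int64(634), np.int64(67), np.int64(159)), (np.int64(625), np.int64(68), np.int64(162))]
186 [(np.int64(643), np.int64(66), np.int64(150)), (np.int64(635), np.int64(67), np.int64(152)), (np.int64(630), np.int64(59), np.int64(147))]
189 [(np.int64(645), np.int64(65), np.int64(142)), (np.int64(636), np.int64(66), np.int64(144)), (np.int64(631), np.int64(61), np.int64(140))]
192 [(np.int64(646), np.int64(65), np.int64(134)), (np.int64(637), np.int64(66), np.int64(137)), (np.int64(630), np.int64(64), np.int64(135))]
195 [(np.int64(648), np.int64(63), np.int64(124)), (np.int64(638), np.int64(67), np.int64(129)), (np.int64(631), np.int64(64), np.int64(128))]
198 [(np.int64(650), np.int64(61), np.int64(115)), (np.int64(638), np.int64(68), np.int64(123)), (np.int64(632), np.int64(64), np.int64(120))]
201 [(np.int64(708), np.int64(-51), np.int64(0)), (np.int64(640), np.int64(66), np.int64(113)), (np.int64(632), np.int64(65), np.int64(114))]
```

Emit:
step_arm --targets '[[[-0.004, 0.002, 0.04], [0, 0, 0]], [[-0.004, 0.002, 0.1], [0, 0, 0]], [[-0.004, 0.002, 0.16], [0, 0, 0]], [[-0.004, 0.002, 0.21], [0, 0, 0]], [[-0.004, 0.002, 0.25], [0, 0, 0]], [[-0.004, 0.002, 0.28], [0, 0, 0]], [[-0.004, 0.002, 0.295], [0, 0, 0]], [[-0.004, 0.002, 0.295], [0, 0, 0]], [[-0.004, 0.002, 0.295], [0, 0, 0]], [[-0.004, 0.002, 0.295], [0, 0, 0]]]'

```text
time_s: 5.98
position: [0.6416, 0.0563, 0.0357]
tool_rot: [[-0.165, 0.986, 0.002], [0.986, 0.165, -0.0], [-0.0, 0.002, -1.0]]
ft_force: [1.3, 0.3, -1.2]
grip_width: 0.0226
gripper_force: 49.2
```

```bash
python3 go.py "(.6402,.0574,.0278)"
```

```text
t 5.98 p [0.6416 0.0563 0.0357] yaw_y 9.51 tilt [ 0.09 -0.01] F [ 1.3  0.3 -1.2] w 0.0226
(.6402,.0574,.0278) -> [ 0.0042 -0.0039  0.0265]
```

Emit:
step_arm --targets '[[[0.003, -0.003, 0.005], [0, 0, 0]], [[0.003, -0.003, 0.01], [0, 0, 0]], [[0.003, -0.003, 0.015], [0, 0, 0]], [[0.003, -0.003, 0.02], [0, 0, 0]], [[0.003, -0.003, 0.023], [0, 0, 0]], [[0.003, -0.003, 0.025], [0, 0, 0]], [[0.003, -0.003, 0.025], [0, 0, 0]], [[0.003, -0.003, 0.025], [0, 0, 0]]]'

```text
time_s: 6.65
position: [0.6402, 0.057, 0.0286]
tool_rot: [[-0.165, 0.986, 0.001], [0.986, 0.165, -0.0], [-0.0, 0.001, -1.0]]
ft_force: [-4.3, -0.0, 8.9]
grip_width: 0.0231
gripper_force: 50.4
```

Contact (8.9 N up). Release by opening, then lift.

Emit:
step_arm --targets '[[[0, 0, 0], [0, 0, 0]], [[0, 0, 0], [0, 0, 0]], [[0, 0, 0], [0, 0, 0]], [[0, 0, 0], [0, 0, 0]], [[0, 0, 0], [0, 0, 0]], [[0, 0, 0], [0, 0, 0]]]' --jaw 60

```text
time_s: 7.15
position: [0.6401, 0.057, 0.0272]
tool_rot: [[-0.165, 0.986, -0.0], [0.986, 0.165, 0.0], [0.0, -0.0, -1.0]]
ft_force: [-0.0, 0.8, -0.1]
grip_width: 0.0599
gripper_force: 0.0
```

Emit:
step_arm --targets '[[[0, 0, -0.04], [0, 0, 0]], [[0, 0, -0.1], [0, 0, 0]], [[0, 0, -0.18], [0, 0, 0]], [[0, 0, -0.26], [0, 0, 0]], [[0, 0, -0.34], [0, 0, 0]], [[0, 0, -0.37], [0, 0, 0]], [[0, 0, -0.37], [0, 0, 0]], [[0, 0, -0.37], [0, 0, 0]]]'

```text
time_s: 7.82
position: [0.6398, 0.0571, 0.138]
tool_rot: [[-0.165, 0.986, -0.0], [0.986, 0.165, 0.0], [0.0, -0.0, -1.0]]
ft_force: [0.2, -0.5, 0.4]
grip_width: 0.0597
gripper_force: 0.0
```

```bash
python3 go.py "(.4885,.071,.14)"
```

```text
t 7.82 p [0.6398 0.0571 0.138 ] yaw_y 9.51 tilt [-0.02  0.  ] F [ 0.2 -0.5  0.4] w 0.0597
(.4885,.071,.14) -> [ 0.1292 -0.4899 -0.0066]
```

Emit:
step_arm --targets '[[[0.02, -0.08, 0], [0, 0, 0]], [[0.05, -0.2, 0], [0, 0, 0]], [[0.085, -0.32, 0], [0, 0, 0]], [[0.11, -0.42, 0], [0, 0, 0]], [[0.125, -0.47, 0], [0, 0, 0]], [[0.129, -0.49, 0], [0, 0, 0]], [[0.129, -0.49, 0], [0, 0, 0]], [[0.129, -0.49, 0], [0, 0, 0]], [[0.129, -0.49, 0], [0, 0, 0]]]' --jaw 50

```text
time_s: 8.57
position: [0.4898, 0.0707, 0.1378]
tool_rot: [[-0.165, 0.986, -0.0], [0.986, 0.165, -0.0], [0.0, -0.0, -1.0]]
ft_force: [0.2, 0.1, 0.2]
grip_width: 0.05
gripper_force: 0.0
```

```bash
python3 go.py "(.4885,.071,.016)"
python3 - <<'E'
from rig import get_image
from h import *
for n in("top","side"):
    d=get_image(n)
    for o in tops(d,.055,.07):
        if abs(o[1][0]-.64)<.06 and -.12<o[1][1]<.15:print(n,*o)
E
```

```text
t 8.57 p [0.4898 0.0707 0.1378] yaw_y 9.49 tilt [-0. -0.] F [0.2 0.1 0.2] w 0.05
(.4885,.071,.016) -> [ 0.0018 -0.0042  0.4061]
top [257. 154.] [0.6399 0.0536 0.0632] [0.6403 0.0547] 24.4 eqd 24.4 [121. 115. 111.]
side [228. 217.] [0.6392 0.0564 0.0618] [0.6407 0.0542] 26.1 eqd 23.1 [124. 111. 104.]
```

Emit:
step_arm --targets '[[[0.001, -0.003, 0.04], [0, 0, 0]], [[0.001, -0.003, 0.12], [0, 0, 0]], [[0.001, -0.003, 0.2], [0, 0, 0]], [[0.001, -0.003, 0.28], [0, 0, 0]], [[0.001, -0.003, 0.34], [0, 0, 0]], [[0.001, -0.003, 0.38], [0, 0, 0]], [[0.001, -0.003, 0.4], [0, 0, 0]], [[0.001, -0.003, 0.4], [0, 0, 0]], [[0.001, -0.003, 0.4], [0, 0, 0]]]'

```text
time_s: 9.42
position: [0.4883, 0.071, 0.0185]
tool_rot: [[-0.165, 0.986, 0.0], [0.986, 0.165, -0.0], [-0.0, 0.0, -1.0]]
ft_force: [0.1, -0.6, 0.2]
grip_width: 0.05
gripper_force: 0.0
```

Emit:
step_arm --targets '[[[0, 0, 0], [0, 0, 0]], [[0, 0, 0], [0, 0, 0]], [[0, 0, 0], [0, 0, 0]], [[0, 0, 0], [0, 0, 0]], [[0, 0, 0], [0, 0, 0]], [[0, 0, 0], [0, 0, 0]], [[0, 0, 0], [0, 0, 0]], [[0, 0, 0], [0, 0, 0]], [[0, 0, 0], [0, 0, 0]], [[0, 0, 0], [0, 0, 0]]]' --jaw 9 --grip_force 40

```text
time_s: 10.25
position: [0.4882, 0.071, 0.019]
tool_rot: [[-0.165, 0.986, 0.001], [0.986, 0.165, -0.0], [-0.0, 0.001, -1.0]]
ft_force: [-1.2, -0.2, 6.1]
grip_width: 0.014
gripper_force: 38.9
```

Emit:
step_arm --targets '[[[0, 0, -0.02], [0, 0, 0]], [[0, 0, -0.06], [0, 0, 0]], [[0, 0, -0.12], [0, 0, 0]], [[0, 0, -0.19], [0, 0, 0]], [[0, 0, -0.26], [0, 0, 0]], [[0, 0, -0.32], [0, 0, 0]], [[0, 0, -0.36], [0, 0, 0]], [[0, 0, -0.36], [0, 0, 0]], [[0, 0, -0.36], [0, 0, 0]], [[0, 0, -0.36], [0, 0, 0]]]'

```text
time_s: 11.08
position: [0.4872, 0.0711, 0.1256]
tool_rot: [[-0.165, 0.986, -0.001], [0.986, 0.165, 0.0], [0.0, -0.001, -1.0]]
ft_force: [0.7, -0.0, -0.7]
grip_width: 0.0138
gripper_force: 39.0
```

```bash
python3 go.py "(.6291,.1227,.12)"
```

```text
t 11.08 p [0.4872 0.0711 0.1256] yaw_y 9.51 tilt [-0.09  0.01] F [ 0.7 -0.  -0.7] w 0.0138
(.6291,.1227,.12) -> [0.0915 0.4948 0.0179]
```

Emit:
step_arm --targets '[[[0.01, 0.06, 0], [0, 0, 0]], [[0.03, 0.16, 0], [0, 0, 0]], [[0.05, 0.28, 0], [0, 0, 0]], [[0.07, 0.38, 0], [0, 0, 0]], [[0.085, 0.45, 0], [0, 0, 0]], [[0.091, 0.485, 0], [0, 0, 0]], [[0.091, 0.495, 0], [0, 0, 0]], [[0.091, 0.495, 0], [0, 0, 0]], [[0.091, 0.495, 0], [0, 0, 0]], [[0.091, 0.495, 0], [0, 0, 0]]]'

```text
time_s: 11.92
position: [0.6289, 0.1222, 0.1261]
tool_rot: [[-0.165, 0.986, -0.001], [0.986, 0.165, -0.0], [0.0, -0.001, -1.0]]
ft_force: [0.1, -0.1, -0.8]
grip_width: 0.0137
gripper_force: 39.1
```

Emit:
step_arm --targets '[[[0, 0, 0.04], [0, 0, 0]], [[0, 0, 0.1], [0, 0, 0]], [[0, 0, 0.16], [0, 0, 0]], [[0, 0, 0.21], [0, 0, 0]], [[0, 0, 0.25], [0, 0, 0]], [[0, 0, 0.275], [0, 0, 0]], [[0, 0, 0.285], [0, 0, 0]], [[0, 0, 0.285], [0, 0, 0]], [[0, 0, 0.285], [0, 0, 0]], [[0, 0, 0.285], [0, 0, 0]]]'

```text
time_s: 12.75
position: [0.6301, 0.1225, 0.0418]
tool_rot: [[-0.165, 0.986, 0.002], [0.986, 0.165, 0.0], [-0.0, 0.002, -1.0]]
ft_force: [0.4, -0.1, -0.4]
grip_width: 0.0137
gripper_force: 39.2
```

```bash
python3 go.py "(.6291,.1227,.031)"
```

```text
t 12.75 p [0.6301 0.1225 0.0418] yaw_y 9.5 tilt [0.09 0.  ] F [ 0.4 -0.1 -0.4] w 0.0137
(.6291,.1227,.031) -> [ 0.0013 -0.0032  0.0359]
```

Emit:
step_arm --targets '[[[0.001, -0.003, 0.01], [0, 0, 0]], [[0.001, -0.003, 0.018], [0, 0, 0]], [[0.001, -0.003, 0.024], [0, 0, 0]], [[0.001, -0.003, 0.028], [0, 0, 0]], [[0.001, -0.003, 0.031], [0, 0, 0]], [[0.001, -0.003, 0.033], [0, 0, 0]], [[0.001, -0.003, 0.035], [0, 0, 0]], [[0.001, -0.003, 0.035], [0, 0, 0]], [[0.001, -0.003, 0.035], [0, 0, 0]]]'

```text
time_s: 13.5
position: [0.6288, 0.1227, 0.0311]
tool_rot: [[-0.165, 0.986, 0.0], [0.986, 0.165, -0.0], [-0.0, 0.0, -1.0]]
ft_force: [-2.5, -0.8, 4.8]
grip_width: 0.0137
gripper_force: 39.9
```

Emit:
step_arm --targets '[[[0, 0, 0], [0, 0, 0]], [[0, 0, 0], [0, 0, 0]], [[0, 0, 0], [0, 0, 0]], [[0, 0, 0], [0, 0, 0]], [[0, 0, 0], [0, 0, 0]], [[0, 0, 0], [0, 0, 0]]]' --jaw 60

```text
time_s: 14.0
position: [0.6288, 0.1226, 0.0302]
tool_rot: [[-0.165, 0.986, -0.0], [0.986, 0.165, -0.0], [-0.0, -0.0, -1.0]]
ft_force: [1.0, -0.3, -0.5]
grip_width: 0.0603
gripper_force: 0.0
```

Emit:
step_arm --targets '[[[0, 0, -0.04], [0, 0, 0]], [[0, 0, -0.1], [0, 0, 0]], [[0, 0, -0.18], [0, 0, 0]], [[0, 0, -0.26], [0, 0, 0]], [[0, 0, -0.34], [0, 0, 0]], [[0, 0, -0.37], [0, 0, 0]], [[0, 0, -0.37], [0, 0, 0]], [[0, 0, -0.37], [0, 0, 0]]]'

```text
time_s: 14.67
position: [0.6285, 0.1227, 0.141]
tool_rot: [[-0.165, 0.986, -0.0], [0.986, 0.165, 0.0], [0.0, -0.0, -1.0]]
ft_force: [0.1, -0.5, -0.6]
grip_width: 0.0598
gripper_force: 0.0
```

```bash
python3 go.py "(.503,-.0785,.14)"
```

```text
t 14.67 p [0.6285 0.1227 0.141 ] yaw_y 9.5 tilt [-0.02  0.  ] F [ 0.1 -0.5 -0.6] w 0.0598
(.503,-.0785,.14) -> [-0.5922 -0.5234  0.0033]
```

Emit:
step_arm --targets '[[[-0.07, -0.06, 0], [0, 0, 0]], [[-0.16, -0.14, 0], [0, 0, 0]], [[-0.25, -0.22, 0], [0, 0, 0]], [[-0.34, -0.3, 0], [0, 0, 0]], [[-0.43, -0.38, 0], [0, 0, 0]], [[-0.51, -0.45, 0], [0, 0, 0]], [[-0.57, -0.5, 0], [0, 0, 0]], [[-0.592, -0.523, 0], [0, 0, 0]], [[-0.592, -0.523, 0], [0, 0, 0]], [[-0.592, -0.523, 0], [0, 0, 0]]]'

```text
time_s: 15.5
position: [0.5033, -0.078, 0.1406]
tool_rot: [[-0.164, 0.986, -0.001], [0.986, 0.164, 0.001], [0.001, -0.001, -1.0]]
ft_force: [0.5, 0.5, -0.5]
grip_width: 0.0603
gripper_force: 0.0
```

Emit:
step_arm --targets '[[[0, 0, 0], [0, 0, 0]], [[0, 0, 0], [0, 0, 0]], [[0, 0, 0], [0, 0, 0]]]'

```text
time_s: 15.75
position: [0.5038, -0.0775, 0.1411]
tool_rot: [[-0.167, 0.986, -0.0], [0.986, 0.167, 0.0], [0.0, -0.0, -1.0]]
ft_force: [0.4, -0.0, -0.2]
grip_width: 0.06
gripper_force: 0.0
```

```bash
python3 go.py "(.503,-.0785,.016)"
python3 - <<'E'
from rig import get_image
from h import *
for n in("top","side"):
    d=get_image(n)
    for o in tops(d,.055,.07):
        if abs(o[1][0]-.64)<.06 and -.12<o[1][1]<.15:print(n,*o)
E
```

```text
t 15.75 p [ 0.5038 -0.0775  0.1411] yaw_y 9.59 tilt [-0.01  0.01] F [ 0.4 -0.  -0.2] w 0.06
(.503,-.0785,.016) -> [-0.0029 -0.003   0.417 ]
top [257. 154.] [0.6401 0.0536 0.0627] [0.641  0.0539] 24.4 eqd 24.3 [98. 93. 89.]
top [228. 159.] [0.6285 0.1221 0.063 ] [0.6289 0.1225] 15.2 eqd 15.2 [83. 79. 76.]
side [228. 217.] [0.6394 0.0563 0.062 ] [0.6403 0.0549] 24.8 eqd 22.9 [106.  93.  86.]
side [223. 242.] [0.6274 0.1245 0.0614] [0.6281 0.1224] 16.2 eqd 15.8 [92. 80. 74.]
```

Both placed well. Now punch_c.

Emit:
step_arm --targets '[[[-0.003, -0.003, 0.04], [0, 0, 0]], [[-0.003, -0.003, 0.12], [0, 0, 0]], [[-0.003, -0.003, 0.2], [0, 0, 0]], [[-0.003, -0.003, 0.28], [0, 0, 0]], [[-0.003, -0.003, 0.34], [0, 0, 0]], [[-0.003, -0.003, 0.39], [0, 0, 0]], [[-0.003, -0.003, 0.41], [0, 0, 0]], [[-0.003, -0.003, 0.41], [0, 0, 0]], [[-0.003, -0.003, 0.41], [0, 0, 0]], [[-0.003, -0.003, 0.41], [0, 0, 0]]]'

```text
time_s: 16.68
position: [0.5032, -0.0796, 0.0193]
tool_rot: [[-0.165, 0.986, 0.002], [0.986, 0.165, -0.001], [-0.001, 0.001, -1.0]]
ft_force: [0.3, -0.3, -1.0]
grip_width: 0.0599
gripper_force: 0.0
```

Emit:
step_arm --targets '[[[0, 0, 0], [0, 0, 0]], [[0, 0, 0], [0, 0, 0]], [[0, 0, 0], [0, 0, 0]], [[0, 0, 0], [0, 0, 0]], [[0, 0, 0], [0, 0, 0]], [[0, 0, 0], [0, 0, 0]], [[0, 0, 0], [0, 0, 0]], [[0, 0, 0], [0, 0, 0]], [[0, 0, 0], [0, 0, 0]]]' --jaw 28 --grip_force 60

```text
time_s: 17.43
position: [0.5031, -0.0796, 0.0193]
tool_rot: [[-0.165, 0.986, 0.002], [0.986, 0.165, -0.001], [-0.001, 0.001, -1.0]]
ft_force: [-1.1, 0.8, 6.4]
grip_width: 0.0325
gripper_force: 59.0
```

Emit:
step_arm --targets '[[[0, 0, -0.02], [0, 0, 0]], [[0, 0, -0.06], [0, 0, 0]], [[0, 0, -0.12], [0, 0, 0]], [[0, 0, -0.19], [0, 0, 0]], [[0, 0, -0.26], [0, 0, 0]], [[0, 0, -0.32], [0, 0, 0]], [[0, 0, -0.36], [0, 0, 0]], [[0, 0, -0.36], [0, 0, 0]], [[0, 0, -0.36], [0, 0, 0]], [[0, 0, -0.36], [0, 0, 0]]]'

```text
time_s: 18.27
position: [0.5021, -0.0792, 0.1255]
tool_rot: [[-0.165, 0.986, -0.002], [0.986, 0.165, 0.001], [0.001, -0.002, -1.0]]
ft_force: [0.1, 0.2, -3.0]
grip_width: 0.0325
gripper_force: 60.0
```

```bash
python3 go.py "(.6515,-.0150,.12)"
```

```text
t 18.27 p [ 0.5021 -0.0792  0.1255] yaw_y 9.5 tilt [-0.09  0.04] F [ 0.1  0.2 -3. ] w 0.0325
(.6515,-.0150,.12) -> [0.1289 0.5267 0.0176]
```

Emit:
step_arm --targets '[[[0.015, 0.06, 0], [0, 0, 0]], [[0.04, 0.16, 0], [0, 0, 0]], [[0.07, 0.28, 0], [0, 0, 0]], [[0.09, 0.38, 0], [0, 0, 0]], [[0.11, 0.46, 0], [0, 0, 0]], [[0.122, 0.51, 0], [0, 0, 0]], [[0.126, 0.527, 0], [0, 0, 0]], [[0.126, 0.527, 0], [0, 0, 0]], [[0.126, 0.527, 0], [0, 0, 0]], [[0.126, 0.527, 0], [0, 0, 0]]]'

```text
time_s: 19.1
position: [0.6514, -0.0165, 0.1259]
tool_rot: [[-0.165, 0.986, -0.001], [0.986, 0.165, 0.0], [0.0, -0.001, -1.0]]
ft_force: [-0.1, 0.0, -2.6]
grip_width: 0.0325
gripper_force: 60.4
```

Emit:
step_arm --targets '[[[0, 0, 0.04], [0, 0, 0]], [[0, 0, 0.1], [0, 0, 0]], [[0, 0, 0.16], [0, 0, 0]], [[0, 0, 0.21], [0, 0, 0]], [[0, 0, 0.25], [0, 0, 0]], [[0, 0, 0.275], [0, 0, 0]], [[0, 0, 0.285], [0, 0, 0]], [[0, 0, 0.285], [0, 0, 0]], [[0, 0, 0.285], [0, 0, 0]], [[0, 0, 0.285], [0, 0, 0]]]'

```text
time_s: 19.93
position: [0.6528, -0.0162, 0.0418]
tool_rot: [[-0.165, 0.986, 0.002], [0.986, 0.165, -0.0], [-0.001, 0.002, -1.0]]
ft_force: [0.3, -0.6, -2.6]
grip_width: 0.0327
gripper_force: 60.4
```

```bash
python3 go.py "(.6517,-.0160,.0313)"
```

```text
t 19.93 p [ 0.6528 -0.0162  0.0418] yaw_y 9.51 tilt [ 0.09 -0.02] F [ 0.3 -0.6 -2.6] w 0.0327
(.6517,-.0160,.0313) -> [ 0.0011 -0.0035  0.035 ]
```

Emit:
step_arm --targets '[[[0.001, -0.003, 0.01], [0, 0, 0]], [[0.001, -0.003, 0.018], [0, 0, 0]], [[0.001, -0.003, 0.024], [0, 0, 0]], [[0.001, -0.003, 0.028], [0, 0, 0]], [[0.001, -0.003, 0.031], [0, 0, 0]], [[0.001, -0.003, 0.033], [0, 0, 0]], [[0.001, -0.003, 0.034], [0, 0, 0]], [[0.001, -0.003, 0.034], [0, 0, 0]], [[0.001, -0.003, 0.034], [0, 0, 0]]]'

```text
time_s: 20.68
position: [0.6514, -0.0159, 0.0313]
tool_rot: [[-0.165, 0.986, 0.0], [0.986, 0.165, -0.0], [-0.0, 0.0, -1.0]]
ft_force: [-3.9, -0.1, 4.7]
grip_width: 0.0323
gripper_force: 61.2
```

Emit:
step_arm --targets '[[[0, 0, 0], [0, 0, 0]], [[0, 0, 0], [0, 0, 0]], [[0, 0, 0], [0, 0, 0]], [[0, 0, 0], [0, 0, 0]], [[0, 0, 0], [0, 0, 0]], [[0, 0, 0], [0, 0, 0]]]' --jaw 66

```text
time_s: 21.18
position: [0.6514, -0.0159, 0.0306]
tool_rot: [[-0.165, 0.986, 0.0], [0.986, 0.165, 0.0], [0.0, 0.0, -1.0]]
ft_force: [0.5, -0.5, -0.6]
grip_width: 0.0661
gripper_force: 0.0
```

Emit:
step_arm --targets '[[[0, 0, -0.04], [0, 0, 0]], [[0, 0, -0.1], [0, 0, 0]], [[0, 0, -0.18], [0, 0, 0]], [[0, 0, -0.26], [0, 0, 0]], [[0, 0, -0.34], [0, 0, 0]], [[0, 0, -0.37], [0, 0, 0]], [[0, 0, -0.37], [0, 0, 0]], [[0, 0, -0.37], [0, 0, 0]]]'

```text
time_s: 21.85
position: [0.6512, -0.0159, 0.1413]
tool_rot: [[-0.165, 0.986, -0.0], [0.986, 0.165, 0.0], [0.0, -0.0, -1.0]]
ft_force: [-0.3, -0.0, -0.7]
grip_width: 0.0663
gripper_force: 0.0
```

```bash
python3 go.py "(.477,-.2735,.14)"
```

```text
t 21.85 p [ 0.6512 -0.0159  0.1413] yaw_y 9.51 tilt [-0.01  0.  ] F [-0.3 -0.  -0.7] w 0.0663
(.477,-.2735,.14) -> [-0.7511 -0.7144  0.0044]
```

Emit:
step_arm --targets '[[[-0.06, -0.057, 0], [0, 0, 0]], [[-0.15, -0.143, 0], [0, 0, 0]], [[-0.24, -0.228, 0], [0, 0, 0]], [[-0.33, -0.314, 0], [0, 0, 0]], [[-0.42, -0.4, 0], [0, 0, 0]], [[-0.51, -0.485, 0], [0, 0, 0]], [[-0.6, -0.57, 0], [0, 0, 0]], [[-0.68, -0.647, 0], [0, 0, 0]], [[-0.73, -0.695, 0], [0, 0, 0]], [[-0.751, -0.714, 0], [0, 0, 0]]]'

```text
time_s: 22.68
position: [0.4752, -0.2753, 0.14]
tool_rot: [[-0.162, 0.987, -0.003], [0.987, 0.162, 0.002], [0.002, -0.002, -1.0]]
ft_force: [1.1, -0.1, -0.8]
grip_width: 0.066
gripper_force: 0.0
```

Emit:
step_arm --targets '[[[0, 0, 0], [0, 0, 0]], [[0, 0, 0], [0, 0, 0]], [[0, 0, 0], [0, 0, 0]], [[0, 0, 0], [0, 0, 0]], [[0, 0, 0], [0, 0, 0]]]'

```text
time_s: 23.1
position: [0.4779, -0.2725, 0.1415]
tool_rot: [[-0.167, 0.986, -0.0], [0.986, 0.167, 0.0], [0.0, -0.0, -1.0]]
ft_force: [0.5, 0.1, -0.2]
grip_width: 0.0659
gripper_force: 0.0
```

```bash
python3 go.py "(.477,-.2735,.016)"
python3 - <<'E'
from rig import get_image
from h import *
for n in("top","side"):
    d=get_image(n)
    for o in tops(d,.055,.07):
        if abs(o[1][0]-.64)<.06 and -.12<o[1][1]<.15:print(n,*o)
    if n=="top":print(*[r for r in rounds(d,0)],sep="\n")
E
```

```text
t 23.1 p [ 0.4779 -0.2725  0.1415] yaw_y 9.6 tilt [-0.    0.01] F [ 0.5  0.1 -0.2] w 0.0659
(.477,-.2735,.016) -> [-0.0029 -0.0035  0.4184]
top [287. 149.] [ 0.6506 -0.0153  0.0627] [ 0.6514 -0.0154] 34.2 eqd 34.2 [138. 132. 127.]
top [257. 154.] [0.6403 0.0536 0.0628] [0.6409 0.0538] 23.7 eqd 24.2 [95. 90. 87.]
top [228. 159.] [0.6281 0.1217 0.0631] [0.6286 0.1223] 15.5 eqd 15.7 [80. 76. 73.]
(40, [0.6281, 0.122], [39.1, 43.5])
(40, [0.6634, -0.0825], [40.5, 42.0])
(50, [0.6282, 0.1222], [41.3, 45.2])
(50, [0.6634, -0.083], [43.7, 44.0])
side [234. 195.] [ 0.6494 -0.0119  0.062 ] [ 0.6514 -0.0144] 36.0 eqd 30.9 [155. 141. 133.]
side [229. 217.] [0.639  0.0566 0.0618] [0.6397 0.0543] 24.8 eqd 23.4 [106.  94.  88.]
side [223. 242.] [0.6274 0.1246 0.0609] [0.6277 0.1228] 17.4 eqd 16.2 [93. 81. 75.]
```

Emit:
step_arm --targets '[[[-0.003, -0.003, 0.04], [0, 0, 0]], [[-0.003, -0.003, 0.12], [0, 0, 0]], [[-0.003, -0.003, 0.2], [0, 0, 0]], [[-0.003, -0.003, 0.28], [0, 0, 0]], [[-0.003, -0.003, 0.34], [0, 0, 0]], [[-0.003, -0.003, 0.39], [0, 0, 0]], [[-0.003, -0.003, 0.41], [0, 0, 0]], [[-0.003, -0.003, 0.41], [0, 0, 0]], [[-0.003, -0.003, 0.41], [0, 0, 0]], [[-0.003, -0.003, 0.41], [0, 0, 0]]]'

```text
time_s: 24.03
position: [0.4771, -0.2748, 0.0197]
tool_rot: [[-0.165, 0.986, 0.001], [0.986, 0.165, -0.001], [-0.001, 0.001, -1.0]]
ft_force: [-0.4, -0.5, 0.2]
grip_width: 0.0662
gripper_force: 0.0
```

Emit:
step_arm --targets '[[[0, 0, 0], [0, 0, 0]], [[0, 0, 0], [0, 0, 0]], [[0, 0, 0], [0, 0, 0]], [[0, 0, 0], [0, 0, 0]], [[0, 0, 0], [0, 0, 0]], [[0, 0, 0], [0, 0, 0]], [[0, 0, 0], [0, 0, 0]], [[0, 0, 0], [0, 0, 0]], [[0, 0, 0], [0, 0, 0]]]' --jaw 38 --grip_force 80

```text
time_s: 24.78
position: [0.477, -0.2748, 0.0199]
tool_rot: [[-0.165, 0.986, 0.001], [0.986, 0.165, -0.001], [-0.001, 0.001, -1.0]]
ft_force: [-1.7, 1.2, 7.2]
grip_width: 0.043
gripper_force: 80.8
```

Emit:
step_arm --targets '[[[0, 0, -0.02], [0, 0, 0]], [[0, 0, -0.06], [0, 0, 0]], [[0, 0, -0.12], [0, 0, 0]], [[0, 0, -0.19], [0, 0, 0]], [[0, 0, -0.26], [0, 0, 0]], [[0, 0, -0.32], [0, 0, 0]], [[0, 0, -0.36], [0, 0, 0]], [[0, 0, -0.36], [0, 0, 0]], [[0, 0, -0.36], [0, 0, 0]], [[0, 0, -0.36], [0, 0, 0]]]'

```text
time_s: 25.62
position: [0.476, -0.274, 0.1256]
tool_rot: [[-0.165, 0.986, -0.002], [0.986, 0.165, 0.001], [0.002, -0.001, -1.0]]
ft_force: [0.4, 1.0, -4.7]
grip_width: 0.0429
gripper_force: 82.1
```

```bash
python3 go.py "(.6630,-.0837,.12)"
```

```text
t 25.62 p [ 0.476  -0.274   0.1256] yaw_y 9.5 tilt [-0.1   0.08] F [ 0.4  1.  -4.7] w 0.0429
(.6630,-.0837,.12) -> [0.5228 0.7195 0.0184]
```

Emit:
step_arm --targets '[[[0.025, 0.04, 0], [0, 0, 0]], [[0.07, 0.1, 0], [0, 0, 0]], [[0.13, 0.18, 0], [0, 0, 0]], [[0.2, 0.275, 0], [0, 0, 0]], [[0.27, 0.37, 0], [0, 0, 0]], [[0.34, 0.47, 0], [0, 0, 0]], [[0.41, 0.57, 0], [0, 0, 0]], [[0.465, 0.645, 0], [0, 0, 0]], [[0.505, 0.7, 0], [0, 0, 0]], [[0.519, 0.719, 0], [0, 0, 0]]]'

```text
time_s: 26.45
position: [0.6646, -0.0825, 0.1244]
tool_rot: [[-0.168, 0.986, -0.002], [0.986, 0.168, 0.002], [0.002, -0.002, -1.0]]
ft_force: [-0.9, 0.8, -6.3]
grip_width: 0.0429
gripper_force: 82.6
```

Emit:
step_arm --targets '[[[0, 0, 0], [0, 0, 0]], [[0, 0, 0], [0, 0, 0]], [[0, 0, 0], [0, 0, 0]], [[0, 0, 0], [0, 0, 0]]]'

```text
time_s: 26.78
position: [0.6629, -0.0865, 0.1265]
tool_rot: [[-0.164, 0.987, -0.001], [0.987, 0.164, 0.0], [0.0, -0.001, -1.0]]
ft_force: [0.2, 0.2, -5.4]
grip_width: 0.0431
gripper_force: 82.6
```

```bash
python3 go.py "(.6632,-.0849,.032)"
```

```text
t 26.78 p [ 0.6629 -0.0865  0.1265] yaw_y 9.42 tilt [-0.04  0.  ] F [ 0.2  0.2 -5.4] w 0.0431
(.6632,-.0849,.032) -> [0.005 0.002 0.315]
```

Emit:
step_arm --targets '[[[0.003, 0, 0.04], [0, 0, 0]], [[0.003, 0, 0.1], [0, 0, 0]], [[0.003, 0, 0.16], [0, 0, 0]], [[0.003, 0, 0.21], [0, 0, 0]], [[0.003, 0, 0.25], [0, 0, 0]], [[0.003, 0, 0.27], [0, 0, 0]], [[0.003, 0, 0.28], [0, 0, 0]], [[0.003, 0, 0.28], [0, 0, 0]], [[0.003, 0, 0.28], [0, 0, 0]], [[0.003, 0, 0.28], [0, 0, 0]]]'

```text
time_s: 27.62
position: [0.6639, -0.0846, 0.0436]
tool_rot: [[-0.165, 0.986, 0.002], [0.986, 0.165, -0.001], [-0.001, 0.002, -1.0]]
ft_force: [-0.1, 0.1, -4.9]
grip_width: 0.0429
gripper_force: 82.6
```

```bash
python3 go.py "(.6632,-.0849,.032)"
```

```text
t 27.62 p [ 0.6639 -0.0846  0.0436] yaw_y 9.51 tilt [ 0.1  -0.03] F [-0.1  0.1 -4.9] w 0.0429
(.6632,-.0849,.032) -> [-0.0004 -0.0027  0.0388]
```

Emit:
step_arm --targets '[[[0, -0.002, 0.01], [0, 0, 0]], [[0, -0.002, 0.02], [0, 0, 0]], [[0, -0.002, 0.027], [0, 0, 0]], [[0, -0.002, 0.031], [0, 0, 0]], [[0, -0.002, 0.034], [0, 0, 0]], [[0, -0.002, 0.036], [0, 0, 0]], [[0, -0.002, 0.038], [0, 0, 0]], [[0, -0.002, 0.038], [0, 0, 0]], [[0, -0.002, 0.038], [0, 0, 0]]]'

```text
time_s: 28.37
position: [0.6628, -0.0845, 0.032]
tool_rot: [[-0.165, 0.986, 0.0], [0.986, 0.165, -0.0], [-0.0, 0.0, -1.0]]
ft_force: [-3.7, 0.8, 4.7]
grip_width: 0.0431
gripper_force: 83.0
```

Emit:
step_arm --targets '[[[0, 0, 0], [0, 0, 0]], [[0, 0, 0], [0, 0, 0]], [[0, 0, 0], [0, 0, 0]], [[0, 0, 0], [0, 0, 0]], [[0, 0, 0], [0, 0, 0]], [[0, 0, 0], [0, 0, 0]]]' --jaw 70

```text
time_s: 28.87
position: [0.663, -0.0846, 0.0312]
tool_rot: [[-0.165, 0.986, 0.0], [0.986, 0.165, -0.0], [-0.0, 0.0, -1.0]]
ft_force: [-0.8, 0.4, -0.3]
grip_width: 0.0698
gripper_force: 0.0
```

Emit:
step_arm --targets '[[[0, 0, -0.04], [0, 0, 0]], [[0, 0, -0.1], [0, 0, 0]], [[0, 0, -0.18], [0, 0, 0]], [[0, 0, -0.26], [0, 0, 0]], [[0, 0, -0.34], [0, 0, 0]], [[0, 0, -0.42], [0, 0, 0]], [[0, 0, -0.5], [0, 0, 0]], [[0, 0, -0.5], [0, 0, 0]]]'

```text
time_s: 29.53
position: [0.6645, -0.085, 0.1878]
tool_rot: [[-0.165, 0.986, 0.01], [0.986, 0.165, -0.003], [-0.005, 0.009, -1.0]]
ft_force: [1.1, 0.2, 1.5]
grip_width: 0.0703
gripper_force: 0.0
```

Emit:
step_arm --targets '[[[0, -0.1, 0], [0, 0, 0]], [[0, -0.2, 0], [0, 0, 0]], [[0, -0.3, 0], [0, 0, 0]], [[0, -0.4, 0], [0, 0, 0]], [[0, -0.5, 0], [0, 0, 0]], [[0, -0.6, 0], [0, 0, 0]], [[0, -0.7, 0], [0, 0, 0]], [[0, -0.75, 0], [0, 0, 0]], [[0, -0.75, 0], [0, 0, 0]], [[0, -0.75, 0], [0, 0, 0]]]'

```text
time_s: 30.37
position: [0.441, -0.1219, 0.1819]
tool_rot: [[-0.164, 0.986, 0.001], [0.986, 0.164, -0.001], [-0.001, 0.001, -1.0]]
ft_force: [0.8, 0.0, 0.2]
grip_width: 0.0703
gripper_force: 0.0
```

Run:
```python
from rig import get_image,env
from h import *
for n in("top","side"):
    d=get_image(n); cv2.imwrite(f"pics/{n}9.png",d["img"][:,:,::-1])
    for o in tops(d,.055,.07):
        if abs(o[1][0]-.64)<.06 and -.12<o[1][1]<.15:print(n,*o)
print(env.observe()["time_s"])
```

```text
top [316. 144.] [ 0.6619 -0.0839  0.0631] [ 0.6631 -0.0834] 45.6 eqd 45.1 [139. 133. 128.]
top [287. 149.] [ 0.6509 -0.0151  0.0629] [ 0.6519 -0.0151] 34.7 eqd 33.9 [140. 134. 129.]
top [257. 154.] [0.6402 0.0536 0.0629] [0.6405 0.0535] 23.8 eqd 24.0 [97. 92. 88.]
top [228. 159.] [0.6286 0.1221 0.0625] [0.6276 0.1217] 13.9 eqd 15.2 [87. 83. 80.]
side [239. 175.] [ 0.6611 -0.0799  0.0622] [ 0.6628 -0.0837] 48.1 eqd 39.0 [164. 148. 138.]
side [234. 195.] [ 0.6495 -0.0116  0.062 ] [ 0.6494 -0.0146] 35.7 eqd 31.0 [156. 142. 133.]
side [228. 217.] [0.6394 0.0565 0.0618] [0.6393 0.0537] 25.7 eqd 23.2 [106.  94.  87.]
side [223. 242.] [0.6275 0.1244 0.0617] [0.6286 0.1232] 15.2 eqd 15.5 [95. 84. 77.]
30.4667
```

View pics/side9.png

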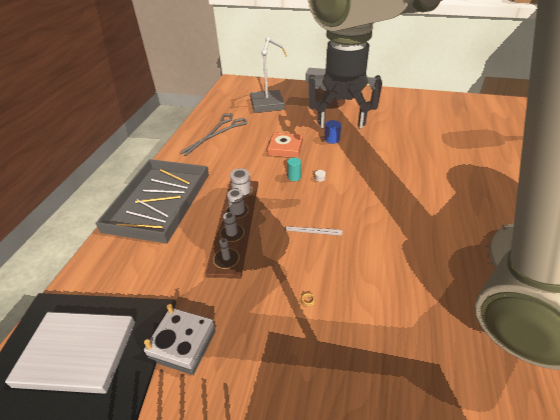

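View pics/top9.png

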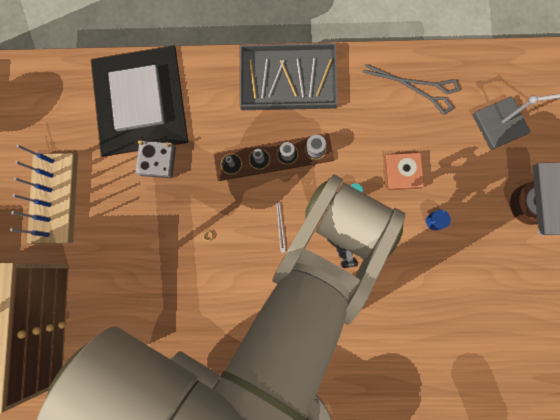

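The four punches stand on the rounds in size order: smallest at (228,159) beside the die, largest at (316,144) beside the brick. The tweezers (281,228) and the ring (209,236) haven't moved in the top view, and the tin shows at (320,176) in the side view. The gripper is clear.

```bash
python3 -c "
from rig import close_job
print(close_job())"
```

```text
the job is handed in; nothing more can be done
None
```

The job is handed in at about 30 s: all four punches stand upright on their rounds, smallest by the die to largest by the brick, each within about 1 mm of centre by the camera measurements, and the tweezers, tin and ring were left alone.

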